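Take a long exposure with the microscope's switch units

TASK

Take a long exposure with the microscope's three cordless switch units: first press down the raised end of the rocker so that it tips fully over, then push the round button down until it stays in, and last press the long bar key fully down and keep it there - your program finishes while still holding the bar down. Press them only in that order, and only press: do not lift, tip or shove out of place the units, the bottle, the jar or the two small samples.

Things in the scene. Friction and masses are not known exactly. Their poses are not given: they have to be found in the camera images.
- rocker_unit: loose (not fastened) black box standing on the bench, about 0.7 kg, 92 (x) x 60 (y) x 36 high, any yaw; white paddle 64 (x) x 30 (y) x 10 thick on it, pivot along y, 50 mm above the bench over the box centre. Off: paddle's +x end raised (top edge 63 mm up), marked by 3 fine cross ribs; on: +x end low (46 mm up), -x end raised. origin at the centre of its underside, z up
- rocker (a joint): tilt of the rocker paddle in rad: about 0 = off (+x end raised), 0.56 = tipped fully over, at its stop; no spring, it stays where it is left; friction only, about 3 N at the paddle's end
- rocker_raised_end (a point): on the paddle's top face, 23 mm from the pivot towards the raised (+x) end, in the middle of its width: the place to press; it moves with the paddle, from about 61 mm above the bench down to 48 mm when tipped over onto the stop; its x axis runs along the paddle
- button_unit: loose (not fastened) black box standing on the bench, about 0.7 kg, 64 x 64 x 36 high, carries a white round button of 34 mm diameter in its middle; origin at the centre of its underside, z up
- button (a joint): depth the button is pushed in, m: about 0 = out, 0.008 = fully in, at its stop; it stays where it is left (about 3 N of friction, no spring)
- button_top (a point): centre of the button's flat top, 52 mm above the bench when out, 44 mm when in; moves with it
- bar_unit: loose (not fastened) black box standing on the bench, about 0.7 kg, 60 (x) x 104 (y) x 36 high, carries a white bar key 24 (x) x 84 (y) in its middle; origin at the centre of its underside, z up
- bar (a joint): depth the bar key is pressed, m: 0 = up, 0.008 = fully down, at its stop; a spring lifts it when let go (about 1.5 N at first, 6 N fully down)
- bar_top (a point): centre of the bar key's flat top, 52 mm above the bench when up, 44 mm when down; moves with it; its y axis runs along the bar
- bottle: bystander: white plastic bottle, 52 mm diameter, 110 high, loose; origin under its centre
- jar: bystander: clear jar with white cap, 56 mm diameter, 48 high, loose; origin under its centre
- wood_sample: bystander: loose block of wood 24 x 24 x 20 high, between the units; origin under its centre
- stone_sample: bystander: loose reddish block 26 x 22 x 18 high, between the units; origin under its centre

How it is judged:
On the way, in this order (a step that is already met when the one before it is completed fails the run):
1. the rocker is tipped fully over (value of joint rocker above 0.46 rad), for 0.1 s.
2. the round button is pushed in (value of joint button above 0.0055 m), for 0.1 s.
3. the bar key is pressed fully down (value of joint bar above 0.0055 m), for 0.2 s.
At the end, for the whole second after the job is handed in: the rocker is still tipped over (joint above 0.46 rad), the button is still in (above 5.5 mm) and the fingers hold the bar key down (above 5.5 mm, with over 1 N), touching neither other unit; all units and bystanders stand upright within 30 mm of where they began (value of joint rocker above 0.46 rad and value of joint each of button, bar above 0.0055 m and contact force between the fingers and bar_unit above 1 N and contact force between the fingers and rocker_unit below 0.2 N and contact force between the fingers and button_unit below 0.2 N and distance of each of rocker_unit, button_unit, bar_unit, bottle, jar, wood_sample, stone_sample from where it was at the start of the episode below 0.03 m and angle between each of rocker_unit, button_unit, bar_unit, bottle, jar, wood_sample, stone_sample's own z axis and vertical below 0.15 rad); the arm keeps its last pose, push and grip.
It fails at once if the button is pushed before the rocker is tipped over (value of joint button above 0.003 m and value of joint rocker below 0.4 rad).
It fails at once if the bar key is pressed before the button is in (value of joint bar above 0.003 m and value of joint button below 0.005 m).
It fails at once if a unit or a bystander is lifted more than 10 mm (height (world z) of any of rocker_unit, button_unit, bar_unit, bottle, jar, wood_sample, stone_sample above 0.01 m).
It fails at once if a unit or a bystander is shoved more than 30 mm (distance of any of rocker_unit, button_unit, bar_unit, bottle, jar, wood_sample, stone_sample from where it was at the start of the episode above 0.03 m).
It fails at once if a unit or a bystander is tipped (angle between any of rocker_unit, button_unit, bar_unit, bottle, jar, wood_sample, stone_sample's own z axis and vertical above 0.25 rad).
It also fails if it takes over 46 s, if anything falls off the work surface, if the arm or the gripper's body presses on something with over 40 N, if the wrist force passes 120 N, or if a joint passes its speed limit or range.

ROBOT

A 6-joint arm with a two-finger parallel gripper is mounted at the origin on the work surface. World frame = base frame: x ahead of the robot, y to its left, z up, the work surface at z = 0. Lengths are in m, angles in rad, forces in N, time in s.
With the tool pointing down it reaches from about 0.275 to 0.975 m from the base axis. Payload 8.4 kg.
Tool frame: the origin (TCP) lies midway between the tips of the shut fingers; the grasp point (between the pads) lies 19 mm behind it; z points along the fingers, y is the line along which they close (so a half turn about z gives the same grasp; the last joint's range is limited). The gripper opens to 92 mm and grips with 3 to 60 N. Pads are 20 mm wide; open, the fingers measure 128 mm over their backs; the gripper's body (75 mm by 189 mm) begins 69 mm behind the grasp point.
Start: joints at [-1.331, 0.353, 1.633, -0, 1.155, -0.002], TCP at [0.15, -0.607, 0.215] pointing down, gripper open.
Joint ranges: [-2.63, 2.63], [-0.92, 2.1], [0.06, 2.66], [-1.3, 4.44], [0, 2.69], [-3.02, 3.02]. Speed limits (rad/s): [2.22, 2.22, 2.79, 3.14, 3.14, 3.14].

INTERFACE

Orientations are given as a unit quaternion [x, y, z, w].
In Python, from cell import r, grip, optics, job gives the robot as it stands. Calls block until the motion is done:
- r.move_ptp(position, orientation): joint-space move of the TCP to a pose.
- r.servo_line(position, rotation=None, max_speed=0.15, until_force=None): straight line of the TCP; rotation=None keeps the orientation; max_speed is the mean speed in m/s. With until_force (N) it stops when the force on the tool has changed by that much, and returns True; else False.
- r.movej(angles): joint-space move.
- grip(opening, grip_force=None): opening from 0.0 (shut) to 1.0 (fully open); grip_force is the grip in N (None keeps the last); returns when the fingers have stopped.
- r.wait(seconds).
- r.inverse_kinematics(position, orientation): joint angles nearest the present ones, or None.
- r.observe(): the state.
- optics.snapshot(name): name is "scene" or "top"; returns a dict with "img" (480x640x3 uint8, blue, green, red), "fovy" (degrees; the focal length in pixels is half the picture's height over the tangent of half this angle, whatever the lens; pixels are square), "cx", "cy" (the principal point, pixels), "extrinsics" (4x4, takes a point from camera to world coordinates). Camera axes: x right, y up, looking along -z (the intrinsics and any distortion apply to the point x, -y, -z); pixel columns grow to the right and rows downward; lengths in m; the calibration is good to about 2 mm. A picture is of the moment at which its call begins. There is no depth.
A pose or a line that the arm cannot do raises r.IKError and nothing moves.
- job.hand_in(): hands the job in; it is judged then, once.
Trained networks look in a picture, given as the dict that the camera call returned (one of the last four; its "shot" number tells which), for a name from the list of things; names that differ only in an ending like _2 or _b are one class to them, and where a whole thing is asked for, a point or a joint stands for the part that bears it (a point fixed in the world has none). Each returns a list of dicts, best first, with "conf" (0 to 1); they miss things now and then, are a little off and sometimes report something else, mostly with a low value. They report only what shows in the picture. A call takes as long as a camera call.
- optics.outline_of(picture, label): "mask" (480x640 bool, what is visible of it) and "centre" ([row, column] in pixels, amid what is visible of it).
- optics.mark_of(picture, label): "centre" ([row, column] in pixels: a listed point, or the origin of a listed thing).
The state is a dict: "time_s": time; "joint_pos": joint angles; "joint_velocities": joint speeds; "effort": joint torques, N m; "tool_pos": TCP position; "orientation": TCP orientation; "ft_force": force on the tool from outside, world axes, zero at the start; "ft_torque": the same for the moment, N m; "grip_width": opening from 0.0 (shut) to 1.0 (fully open); "finger_force": force on a finger pad.
Only numpy, scipy, OpenCV 4.12 (cv2) and the standard library are available. Lean on these libraries where they do the work, as an engineer would, in place of code of your own. Each camera call takes 0.05 s, during which the arm holds its last target. There are 200 camera calls.

## Working session

There is one attempt and no reset: what is moved stays moved. The work goes in short steps, each a Python script; the robot and the scene stay as the last script left them, time stands still between calls to the robot, and variables do not carry over. Pictures are saved under pics/ and viewed, at most 10 in all, crops included, and the job is handed in when it is done.

```bash
ls; mkdir -p pics
cat > h.py <<'E'
import numpy as np, cv2
from cell import r, grip, optics, job
def ray(p,row,col):
    f=240/np.tan(np.radians(p['fovy'])/2)
    E=np.array(p['extrinsics']); d=E[:3,:3]@np.array([(col-p['cx'])/f,-(row-p['cy'])/f,-1.])
    return E[:3,3],d
def at(p,rc,z):
    o,d=ray(p,*rc); return o+d*(z-o[2])/d[2]
E
python3 - <<'E'
from h import *
names=dict(rocker_raised_end=.061,button_top=.052,bar_top=.052,rocker_unit=0,button_unit=0,bar_unit=0,bottle=0,jar=0,wood_sample=0,stone_sample=0)
for c in ("scene","top"):
    p=optics.snapshot(c); cv2.imwrite(f"pics/{c}0.png",p['img'])
    print(c,{k:(np.round(v,3).tolist() if k!='img' else 0) for k,v in p.items()})
    for n,z in names.items():
        for d in optics.mark_of(p,n)[:2]:
            print(n,np.round(d['conf'],2),np.round(d['centre'],1),np.round(at(p,d['centre'],z),3))
print(r.observe())
E
```

```text
pics
scene {'img': 0, 'fovy': 57.993, 'cx': 316.465, 'cy': 236.918, 'extrinsics': [[0.608, -0.464, 0.644, 1.012], [0.794, 0.376, -0.479, -0.3], [-0.02, 0.802, 0.597, 0.49], [0.0, 0.0, 0.0, 1.0]], 'shot': 1}
rocker_raised_end 0.8 [202.9 405.4] [0.569 0.235 0.061]
rocker_raised_end 0.21 [237.8 401.3] [0.639 0.15  0.061]
button_top 0.61 [303.3 148.2] [ 0.515 -0.231  0.052]
bar_top 0.73 [333.1 157.3] [ 0.576 -0.241  0.052]
bar_top 0.72 [250.1 278.7] [ 0.53  -0.019  0.052]
rocker_unit 0.76 [237.1 398.4] [0.581 0.212 0.   ]
rocker_unit 0.42 [334.8 156.6] [ 0.527 -0.236  0.   ]
button_unit 0.91 [332.5 156.2] [ 0.522 -0.235  0.   ]
bar_unit 0.93 [276.  280.1] [ 0.533 -0.023  0.   ]
bottle 0.56 [397.4 258.1] [ 0.708 -0.173  0.   ]
jar 0.7 [287.7 434.5] [ 0.714  0.158 -0.   ]
wood_sample 0.71 [245.1 342.1] [0.534 0.114 0.   ]
stone_sample 0.76 [289.5 216.8] [ 0.496 -0.123 -0.   ]
top {'img': 0, 'fovy': 51.216, 'cx': 318.774, 'cy': 236.969, 'extrinsics': [[-0.006, 0.994, -0.111, 0.469], [-1.0, -0.008, -0.022, 0.0], [-0.023, 0.111, 0.994, 1.024], [0.0, 0.0, 0.0, 1.0]], 'shot': 2}
rocker_raised_e
[... 558 characters left out ...]
'joint_pos': array([-1.33140039e+00,  3.52990325e-01,  1.63340421e+00, -7.10188617e-06,
        1.15519253e+00, -2.39909790e-03]), 'joint_velocities': array([ 0.00120068, -0.00037456,  0.00195175, -0.00130754,  0.00104451,
        0.00021846]), 'effort': array([-1.20087723e-03, -5.93776774e+01, -3.34574461e+01,  6.96080038e-02,
        1.54857076e-02,  1.52656690e-05]), 'tool_pos': array([ 0.14965264, -0.60682196,  0.21458721]), 'orientation': array([ 9.92700620e-01,  1.20604643e-01, -2.89567661e-06,  3.15759455e-06]), 'ft_force': array([-0.06674023, -0.06667529, -0.47389833]), 'ft_torque': array([ 0.04070627,  0.00797599, -0.01623836]), 'finger_force': 0.0, 'grip_width': 0.9993281943770393}
```

Run:
```python
import cv2,numpy as np
a=cv2.imread('pics/top0.png')[190:310,160:310]; b=cv2.imread('pics/scene0.png')[160:280,330:480]
cv2.imwrite('pics/c1.png',np.vstack([np.hstack([cv2.resize(x,None,fx=2.6,fy=2.4,interpolation=2) for x in (a,b)]),cv2.resize(cv2.imread('pics/top0.png')[100:330],(780,280))]))
```

```text
(no output)
```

View pics/c1.png

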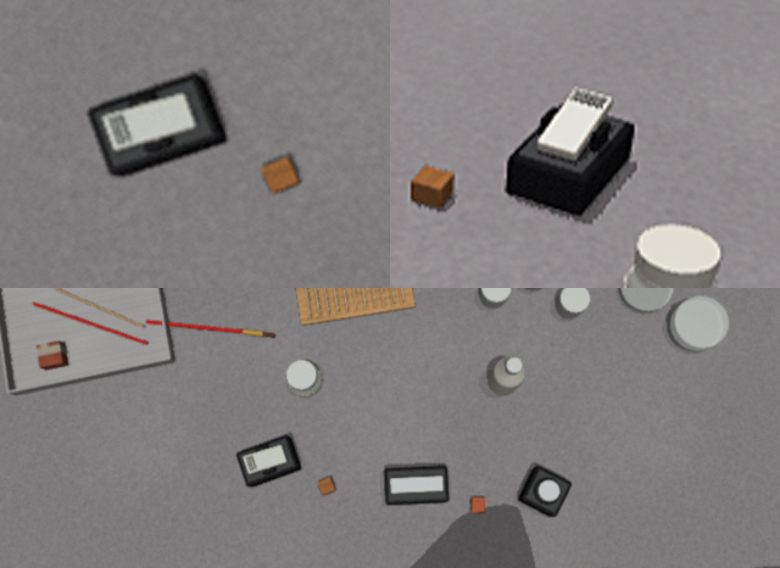

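View pics/scene0.png

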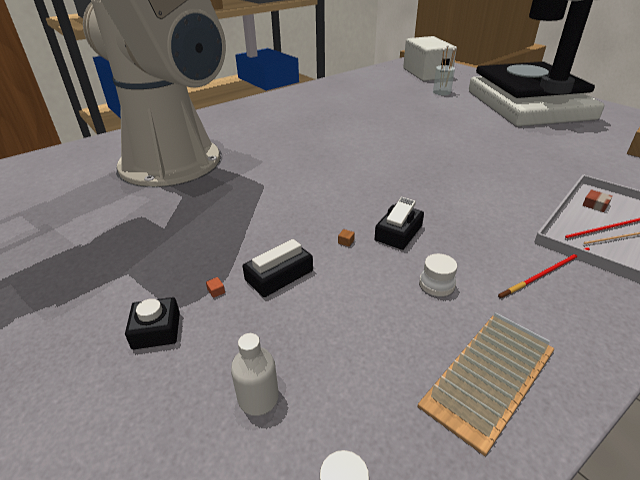

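The rocker's ribbed raised end faces +y (left in the top view, around (205,244) px). The bar lies nearly along y, and the two camera fixes agree within about 5 mm. Next I refine the centres and yaws with the outlines.

Run:
```python
from h import *
for c in ("top","scene"):
  p=optics.snapshot(c)
  for n,z in (("rocker_raised_end",.0545),("button_top",.052),("bar_top",.052),("rocker_unit",.036),("bar_unit",.036)):
    for d in optics.outline_of(p,n)[:1]:
        m=d['mask'].astype(bool)
        if 'unit' not in n: m&=p['img'].min(2)>120   # white top only
        rr,cc=np.nonzero(m)
        P=np.array([at(p,(a,b),z)[:2] for a,b in zip(rr,cc)])
        (cx,cy),(w,h),a=cv2.minAreaRect((P*1000).astype(np.float32))
        w_,v=np.linalg.eigh(np.cov(P.T))
        print(c,n,round(d['conf'],2),len(P),'mean',P.mean(0).round(4),'rect',round(cx,1),round(cy,1),round(w,1),round(h,1),round(a,1),'axis',v[:,1].round(3))
```

```text
top rocker_raised_end 0.92 446 mean [0.5726 0.2208] rect 572.7 221.7 29.4 63.6 16.8 axis [-0.281  0.96 ]
top button_top 0.74 227 mean [ 0.5188 -0.231 ] rect 518.8 -231.3 30.7 31.1 88.1 axis [-0.801  0.598]
top bar_top 0.73 520 mean [ 0.5302 -0.022 ] rect 530.1 -22.0 23.9 83.2 2.2 axis [-0.033  0.999]
top rocker_unit 0.78 1461 mean [0.5715 0.2193] rect 571.8 219.3 63.5 94.7 19.5 axis [-0.307  0.952]
top bar_unit 0.9 1662 mean [ 0.5306 -0.0202] rect 530.0 -20.5 63.5 105.3 0.9 axis [-0.044  0.999]
scene rocker_raised_end 0.67 380 mean [0.5746 0.2154] rect 572.4 219.9 30.8 88.2 26.9 axis [-0.476  0.88 ]
scene button_top 0.89 325 mean [ 0.521  -0.2342] rect 520.5 -234.0 31.2 34.3 71.1 axis [-0.929  0.371]
scene bar_top 0.77 535 mean [ 0.5305 -0.025 ] rect 530.2 -23.6 26.7 85.8 2.6 axis [-0.044  0.999]
scene rocker_unit 0.73 1688 mean [0.5837 0.2065] rect 580.1 215.4 75.6 161.2 24.0 axis [-0.511  0.86 ]
scene bar_unit 0.91 2523 mean [ 0.547  -0.0337] rect 545.5 -29.6 90.2 123.6 2.2 axis [-0.308  0.951]
```

Outlines match the given sizes (63×29, 31, 83×24 mm). Now the rocker.

```bash
cat >> h.py <<'E'
from scipy.spatial.transform import Rotation as R
def down(ax):
    "tool down with its x axis along +-ax (world xy), whichever turns the last joint least"
    x=np.array([*ax,0.])/np.linalg.norm(ax); z=np.array([0,0,-1.])
    return [R.from_matrix(np.c_[s*x,np.cross(z,s*x),z]).as_quat() for s in (1,-1)]
def go(xy,ax,z):
    best=min((q for q in down(ax)), key=lambda q:(lambda j:9 if j is None else abs(j[5]))(r.inverse_kinematics([*xy,z],q)))
    r.move_ptp([*xy,z],best); return best
def st(t=''):
    o=r.observe(); print(t,round(o['time_s'],2),np.round(o['tool_pos'],4),np.round(o['ft_force'],1),round(o['grip_width'],3),np.round(o['joint_pos'][5],2))
E
python3 - <<'E'
from h import *
grip(0.0)
c=np.array([.5725,.2205]); ax=np.array([-.29,.957]); xy=c+.024*ax
go(xy,ax,.16); st('above')
r.servo_line([*xy,.078]); st('near')
print(r.servo_line([*xy,.044],max_speed=.02,until_force=14)); st('pressed')
r.servo_line([*xy,.12]); st()
r.movej(r.observe()['joint_pos']+np.array([-.6,0,0,0,0,0])); st()
p=optics.snapshot('scene'); t=optics.snapshot('top')
cv2.imwrite('pics/c2.png',np.hstack([cv2.resize(x,None,fx=2.6,fy=2.6) for x in (t['img'][190:310,160:310],p['img'][160:280,330:480])]))
E
```

```text
above 6.36 [0.5658 0.2428 0.16  ] [-0.5 -1.1  0.1] 0.002 0.11
near 7.06 [0.5661 0.2435 0.0785] [0.7 0.9 0.2] 0.004 0.11
True
pressed 8.33 [0.5656 0.2445 0.0507] [-3.   0.8  9.3] 0.005 0.11
 8.95 [0.5651 0.2432 0.1193] [ 0.  -0.6  0.2] 0.002 0.11
 10.32 [ 0.6038 -0.1174  0.1191] [-0.4 -0.1  0.3] 0.006 0.11
```

View pics/c2.png

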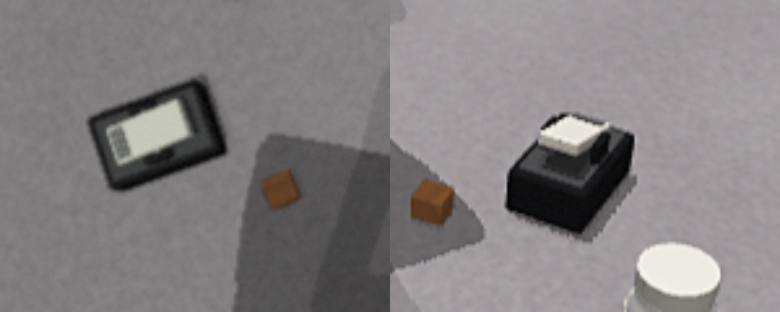

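The paddle has tipped over (rib end is low), but tip height 50.7 mm doesn't quite prove it reached the stop. I'll press once more, further out and harder, then do the button.

Run:
```python
from h import *
c=np.array([.5725,.2205]); ax=np.array([-.29,.957]); xy=c+.028*ax
go(xy,ax,.12)
r.servo_line([*xy,.062])
print(r.servo_line([*xy,.040],max_speed=.02,until_force=22)); st('pressed')
r.servo_line([*xy,.12]); st()
b=np.array([.519,-.2315])
go(b,[1,0],.12); r.servo_line([*b,.060]); st('near button')
print(r.servo_line([*b,.040],max_speed=.015,until_force=18)); st('pressed')
r.servo_line([*b,.12]); st()
p=optics.snapshot('scene'); t=optics.snapshot('top')
cv2.imwrite('pics/c3.png',np.hstack([cv2.resize(x,None,fx=2.6,fy=2.6) for x in (p['img'][270:390,90:240],p['img'][160:280,330:480])]))
```

```text
True
pressed 13.04 [0.5645 0.2473 0.0496] [-3.2 -0.4 12.8] 0.002 0.12
 13.67 [0.5639 0.2471 0.1193] [-0.8  0.6 -0.2] 0.004 0.12
near button 15.97 [ 0.5194 -0.2312  0.0602] [0.1 0.  0. ] 0.006 1.15
True
pressed 16.97 [ 0.519  -0.2316  0.0444] [-2.1  1.3  8.4] 0.007 1.15
 17.62 [ 0.5186 -0.2313  0.1194] [ 0.4  1.  -1.6] 0.007 1.15
```

View pics/c3.png

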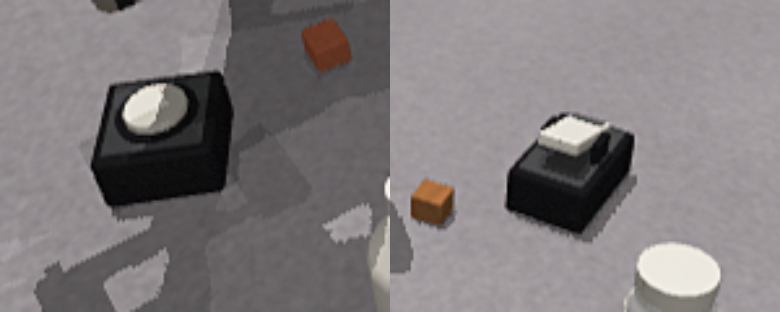

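Rocker tip height of 49.6 mm matches the prediction for the stop, and the button is in (44.4 mm). Now the bar.

Run:
```python
from h import *
b=np.array([.530,-.0225])
go(b,[.999,.035],.12); r.servo_line([*b,.060]); st('near bar')
print(r.servo_line([*b,.038],max_speed=.015,until_force=22)); st('pressed')
r.wait(.5); st('hold'); r.wait(.5); st('hold')
p=optics.snapshot('scene')
cv2.imwrite('pics/c4.png',cv2.resize(p['img'][130:400,80:480],None,fx=2,fy=2))
```

```text
near bar 19.12 [ 0.5302 -0.0234  0.0601] [-0.1 -0.1  0.2] 0.004 1.49
True
pressed 20.17 [ 0.5301 -0.0224  0.0443] [-2.6  0.7 11.7] 0.007 1.49
hold 20.67 [ 0.5301 -0.0224  0.0443] [-2.6  0.4 11.4] 0.006 1.49
hold 21.17 [ 0.5301 -0.0224  0.0443] [-2.3  0.3 11.1] 0.006 1.49
```

View pics/c4.png

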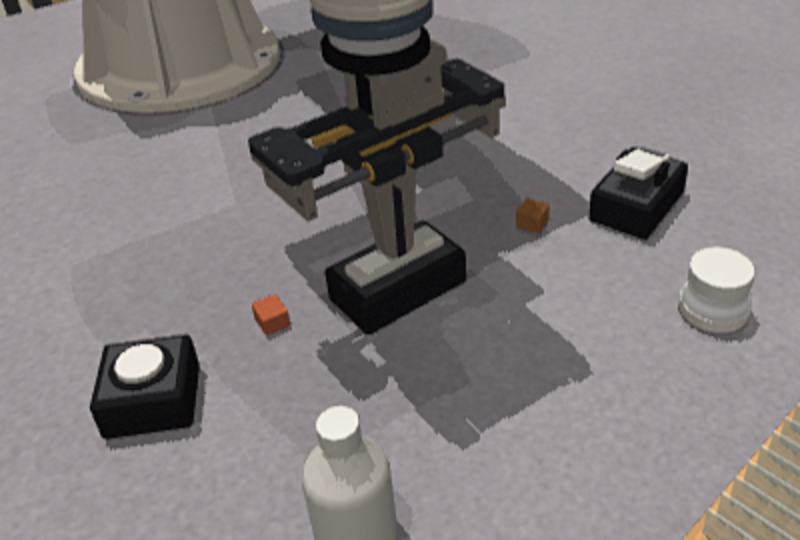

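The bar is held down at 44.3 mm with about 11 N. The rocker is still tipped, the button is in, and everything else is standing where it was.

```bash
python3 -c "
from h import *
print(job.hand_in())"
```

```text
the job is handed in; nothing more can be done
None
```

I tipped the rocker over, pushed the button in and, in that order, pressed the bar down; I handed the job in at about 21 s with the fingers still holding the bar at about 11 N, and the hand-in returned no verdict.

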